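# Hold the next loose prism square in the corner of the prism tester

### The arm

A 7-joint arm with a two-finger parallel gripper is mounted at the origin on a cart in front of the work surface, level with it; the furniture and walls round the work are solid. World frame = base frame: x ahead of the robot, y to its left, z up, the work surface at z = 0. Lengths are in m, angles in rad, forces in N, time in s.
With the tool pointing down it reaches from about 0.4 to 0.875 m from the base axis. Payload 19.3 kg.
Tool frame: the origin (TCP) lies at the very end of the fingers, on their centre line; the grasp point (between the pads) lies 19 mm behind it; z points along the fingers, y is the line along which they close (so a half turn about z gives the same grasp; the last joint's range is limited). The gripper opens to 85 mm and grips with 20 to 120 N. Pads are 22 mm wide; open, the fingers measure 114 mm over their backs; the gripper's body (76 mm by 85 mm) begins 54 mm behind the grasp point. The pads swing forward as they close: fully open they stand 13 mm farther back than shut.
Start: joints at [1.178, 0.521, -0.036, 1.599, 0.021, 1.021, -0.113], TCP at [0.198, -0.593, 0.231] pointing down, gripper open.
Joint ranges: [-2.91, 2.91], [-0.3, 2.13], [-1.5, 1.42], [0.17, 2.43], [-1.26, 4.41], [0.16, 1.93], [-2.52, 2.52]. Speed limits (rad/s): [1.89, 1.89, 2.39, 2.39, 3.01, 3.01, 3.01].

### API

Orientations are given as [roll, pitch, yaw] about the fixed x, y, z axes, in that order (R = Rz(yaw) Ry(pitch) Rx(roll)).
In Python, from workcell import bot gives the robot as it stands.
- The arm moves only by the shell command python3 -m crank 'ROWS' [FORCE]. ROWS is a JSON object of lists of equal length, an entry for each row: "travel": the shift along the world's x, y, z in cm, a list of three; "turn": the turn, a rotation vector about the world's x, y, z in degrees, a list of three; "gripper": the closure, from 0 (fully open) to 1 (shut). A call has exactly 5 rows; each row is the pose to reach, as a shift and turn from the pose commanded when the call began; what a row does not reach only later rows make up. A row lasts 1/10 s, in which the tool goes at most 50 mm and 8.59 degrees, less where a joint would pass 70% of its speed; a pose out of reach is approached as far as the arm can. A call with a gripper value outside its range is refused whole. The fingers move at their own pace and stop on an object; FORCE is the grip in N (left out, the last holds). Time passes only in rows, so rows that repeat a pose let the fingers close, or fill a call up. It gives the time, the measured TCP pose, the force, the opening and the grip force at its end, in the units of the state.
- bot.observe(): the state, without advancing time (a new reading comes with each control period).
- bot.grab_frame(name): name is "scene" or "top" or "wrist"; returns a dict with "pixels" (480x640x3 uint8, red, green, blue), "fx", "fy", "cx", "cy" (pixels), "extrinsics" (4x4, takes a point from world to camera coordinates). Camera axes: x right, y down, z forward; pixel columns grow to the right and rows downward; lengths in m; the calibration is good to about 2 mm. A picture is of the moment at which its call begins. There is no depth.
- bot.job_done(): hands the job in; it is judged then, once.
The state is a dict: "clock": time; "qpos": joint angles; "qd": joint speeds; "joint_efforts": joint torques, N m; "position": TCP position; "tool_rot": TCP orientation; "force": force on the tool from outside, world axes, zero at the start; "moment": the same for the moment, N m; "grip_width": finger opening in m; "finger_force": force on a finger pad.
Only numpy, scipy, OpenCV 4.12 (cv2) and the standard library are available. Lean on these libraries where they do the work, as an engineer would, in place of code of your own. Each camera call takes 0.05 s, during which the arm holds its last target. There are 200 camera calls.

### The job

The blue-striped prism on the tester has been checked: put it back down in its empty recess of the tray, thick end facing the same way as its neighbours, and let go of it. Then take the red-striped prism from the tray, lay it flat on the tester's stage with its thick end to the rear fence, and push it firmly but gently home into the corner so that it lies square against both low fences and both sprung brass seat pins are pressed in flush. The tester reads only while both pins are in, so finish with the gripper still on the red prism, holding it pressed against both fences; leave the yellow prism, the pen and the spectacles alone.

Things in the scene. Friction and masses are not known exactly. Their poses are not given: they have to be found in the camera images.
- prism_blue: clear wedge-shaped loose prism, blue stripe along its thick end, on the tester's stage at the start. 50 mm long (x, thin to thick), 46 mm wide (y, flat upright sides), 10 mm high at the thin end (-x), 22 mm at the thick end (+x). Grip it by its sides with the fingertips 8 to 9 mm above its underside: this clears tray rim and fences. Origin: centre of the underside. 35 to 60 g
- prism_red: clear wedge-shaped loose prism, red stripe along its thick end, in the tray at the start. 50 mm long (x, thin to thick), 46 mm wide (y, flat upright sides), 10 mm high at the thin end (-x), 30 mm at the thick end (+x). Grip it by its sides with the fingertips 8 to 9 mm above its underside: this clears tray rim and fences. Origin: centre of the underside. 45 to 75 g
- prism_yellow: clear wedge-shaped loose prism with a yellow stripe, 50 x 46 mm, 10 to 18 mm high, in the tray; leave it there. Origin: centre of the underside
- prism_blue_base (a point): lower edge of the blue prism's thick end, at its middle: 25 mm from the prism's origin along its +x
- prism_red_base (a point): lower edge of the red prism's thick end, at its middle: 25 mm from the prism's origin along its +x
- prism_tray: fixed dark tray, 214 x 68 mm, 14 mm high, long side along its x. Three equal recesses in a row along x, 62 mm apart, the middle one at the tray's centre; each 53 x 49 mm (x, y), 6 mm deep, with a 1.5 mm chamfer, floor 8 mm above the desk. The prisms' thick ends all face the tray's +x. Grip a prism above the rim. Origin: centre of the underside
- blue_home: flat blue dot, 18 mm across, in the middle of the floor of the empty recess (any of the three), the blue prism's home; its x points as the tray's x. Origin: middle of the recess floor (8 mm above the desk): the blue prism's origin belongs here
- blue_home_base (a point): point in the recess, 25 mm from blue_home along its +x, where the lower edge of the blue prism's thick end belongs
- prism_tester: fixed light grey instrument, 180 x 165 mm: dark flat stage 26 mm above the desk, a display head at the rear (40 mm above the stage, from 32 mm behind the rear fence's face). Origin: centre of the underside; x points to the rear (display), y to the left. A prism fully home has its origin at x = -5, y = +12, z = 26 mm in this frame and its x along the tester's x
- rear_fence: aluminium fence on the stage, 6.5 mm high, 84 mm long, 12 mm thick; its face looks to the tester's -x and lies at x = +20 mm of the tester. Origin: foot of the face at the pin (tester x = 20, y = 12, z = 26 mm). Fingers can pass above it. A lean of 10 to 20 N beats pin and friction and seats a prism on it; smooth, friction about 0.25
- side_fence: aluminium fence at the left edge of the seat, 6.5 mm high, 62 mm long, 12 mm thick; its face looks to the tester's -y and lies at y = +35 mm of the tester. Origin: foot of the face at the pin (tester x = -5, y = 35, z = 26 mm). Fingers can pass above it. A lean of 10 to 20 N beats pin and friction and seats a prism on it; smooth, friction about 0.25
- rear_pin (a joint): sprung brass seat pin in the rear fence, 4.4 mm thick, its centre 3.2 mm above the stage; 0 = standing 4 mm out of the fence's face, about 0.0035 m = pressed in flush by a prism that touches the fence. The spring pushes back with 1.5 N at 0 and 3.3 N when flush
- side_pin (a joint): the same in the side fence: 0 = standing 4 mm out, about 0.0035 m = flush, 1.5 N to 3.3 N
- pen_blue: blue and white pen, 144 mm long, lying on the desk between tray and tester; leave alone. Origin: its middle, underside
- spectacles: black spectacles standing on the desk to the right of the tester, 138 x 138 x 41 mm; leave alone. Origin: middle, underside
There are look-alikes about, which are no part of the job. Leave any green or pink look-alike of the prism_red alone.

How it is judged:
On the way, in this order (a step that is already met when the one before it is completed fails the run):
1. the blue prism lies down in its home recess, thick end facing as its neighbours', let go (horizontal distance between prism_blue and blue_home below 0.004 m and horizontal distance between prism_blue_base and blue_home_base below 0.005 m and z of prism_blue in the frame of blue_home between -0.002 and 0.002 m and angle between prism_blue's own z axis and vertical below 0.05 rad and contact force between the fingers and prism_blue below 0.1 N), for 0.2 s.
2. the red prism is gripped and square in the tester's corner, both seat pins flush (value of joint each of rear_pin, side_pin above 0.0028 m and contact force between prism_red and rear_fence above 1 N and contact force between prism_red and side_fence above 1 N and angle between the x axis of prism_red and the x axis of prism_tester, either way round below 0.04 rad and angle between prism_red's own z axis and vertical below 0.05 rad and x of prism_red_base in the frame of prism_tester above 0.0175 m and y of prism_red in the frame of prism_tester between 0.0095 and 0.0145 m and z of prism_red in the frame of prism_tester between 0.024 and 0.0285 m and contact force between the fingers and prism_red above 2 N), for 0.3 s.
At the end, for the whole second after the job is handed in: Red prism flat on the stage, thick end to the rear, square within 0.04 rad, both pins in at least 2.8 of 4 mm, at least 1 N on each fence, fingers still on it with at least 2 N; blue prism flat in its recess (within 4 mm, thick end as its neighbours'), let go (all of step 1 and all of step 2); the arm keeps its last pose, push and grip.
It fails at once if the yellow prism, the pen or the spectacles are shifted (distance of prism_yellow from where it was at the start of the episode above 0.008 m or distance of any of pen_blue, spectacles from where it was at the start of the episode above 0.015 m).
It fails at once if the red prism is jammed hard against a fence (contact force between prism_red and rear_fence above 45 N or contact force between prism_red and side_fence above 45 N).
It also fails if it takes over 54 s, if anything falls off the work surface, if the arm or the gripper's body presses on something with over 40 N, if the wrist force passes 120 N, or if a joint passes its speed limit or range.

## Working session

There is one attempt and no reset: what is moved stays moved. The work goes in short steps, Python scripts to look and compute and a shell command to move; the robot and the scene stay as the last step left them, time stands still between calls to the robot, and variables do not carry over. Pictures are saved under pics/ and viewed, at most 10 in all, crops included, and the job is handed in when it is done.

```bash
mkdir -p pics; ls; python3 - <<'E'
from workcell import bot
import cv2,numpy as np
for n in("scene","top"):
    f=bot.grab_frame(n); cv2.imwrite(f"pics/{n}0.png",f["pixels"][:,:,::-1]); np.save(f"pics/{n}0.npy",f,allow_pickle=True)
    E=np.array(f["extrinsics"]); print(n,f["fx"],f["cx"],f["cy"],(-E[:3,:3].T@E[:3,3]).round(3),E[2,:3].round(2))
print(bot.observe())
E
```

```text
pics
scene 500.09553581917197 320.99047968298254 240.91435864968955 [-0.044  0.46   0.932] [ 0.45 -0.46 -0.76]
top 509.5121582525308 314.7943751354292 240.28433280742095 [ 0.256 -0.074  1.406] [ 0.16  0.01 -0.99]
{'clock': 0.1, 'qpos': array([ 1.17778016,  0.52199289, -0.03631771,  1.59995956,  0.02125151,
        1.02109644, -0.11281569]), 'qd': array([ 4.25778347e-07, -4.91798801e-04, -2.60900713e-03, -7.93652373e-04,
       -5.01040540e-04,  2.46489714e-04, -2.43631689e-04]), 'joint_efforts': array([ 4.74913133e-03, -9.28480768e+01,  1.98489815e+00, -3.70534015e+01,
        1.81513606e-02,  5.38865133e-03,  4.27364239e-05]), 'position': array([ 0.19812403, -0.59244   ,  0.23075637]), 'tool_rot': array([-3.14052931e+00,  1.23657701e-04,  3.22808219e-01]), 'force': array([ 0.40425066,  0.2801912 , -0.1041653 ]), 'moment': array([0.00243939, 0.04464948, 0.01365072]), 'finger_force': 0.0, 'grip_width': 0.08536714116340259}
```

View pics/scene0.png

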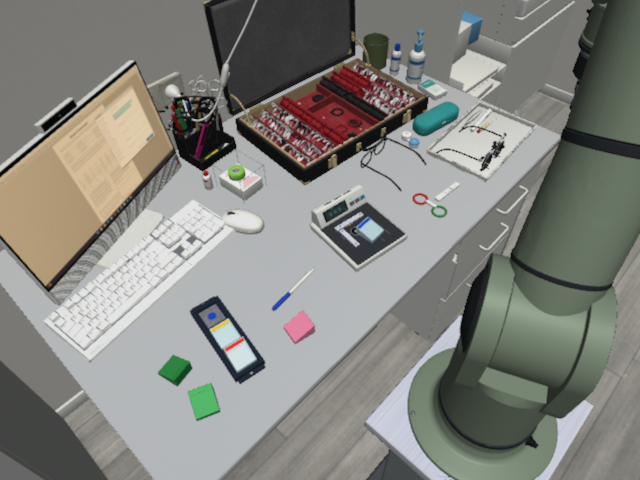

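View pics/top0.png

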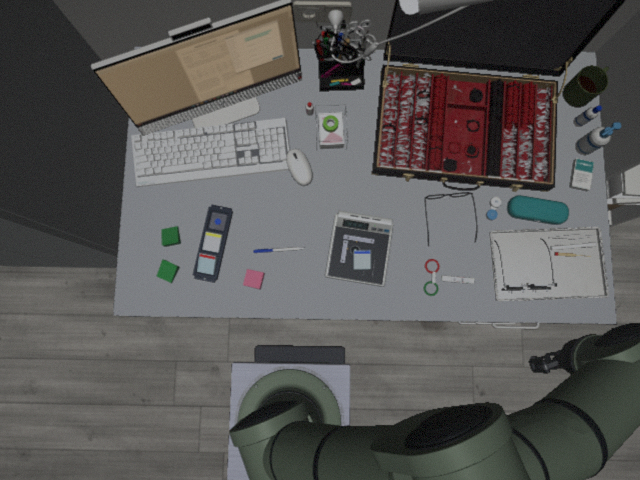

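The scene view shows the tray (192-265, 297-380) with the blue dot in its far recess at (212,316), and yellow and red in the other two. The tester is at about (358,227) with the blue prism at (370,228). The look-alikes are pink (299,326) and two green (175,370), (204,401). The striped clear wedge in the tray at (235,345) fits prism_red, because it has a red stripe and sits in a recess.

```bash
cat > h.py <<'E'
import numpy as np,cv2
from workcell import bot
def cam(n,save=None):
    f=bot.grab_frame(n)
    if save: cv2.imwrite(f"pics/{save}.png",f["pixels"][:,:,::-1]); np.save(f"pics/{save}.npy",f,allow_pickle=True)
    return f
def load(s): return np.load(f"pics/{s}.npy",allow_pickle=True).item()
def ray(f,uv,z):
    E=np.array(f["extrinsics"]);R=E[:3,:3];c=-R.T@E[:3,3]
    uv=np.atleast_2d(np.float64(uv))
    d=np.c_[(uv[:,0]-f["cx"])/f["fx"],(uv[:,1]-f["cy"])/f["fy"],np.ones(len(uv))]@R
    return c+d*((z-c[2])/d[:,2])[:,None]
def proj(f,P):
    E=np.array(f["extrinsics"]);p=np.atleast_2d(P)@E[:3,:3].T+E[:3,3]
    return np.c_[f["fx"]*p[:,0]/p[:,2]+f["cx"],f["fy"]*p[:,1]/p[:,2]+f["cy"]]
E
python3 - <<'E'
from h import *
f=load("top0");im=f["pixels"][:,:,::-1]
a=cv2.resize(im[195:295,180:290],None,fx=4,fy=4,interpolation=cv2.INTER_CUBIC)
b=cv2.resize(im[200:300,315:405],None,fx=4,fy=4,interpolation=cv2.INTER_CUBIC)
cv2.imwrite("pics/crop0.png",np.hstack([a,b]))
hsv=cv2.cvtColor(im,cv2.COLOR_BGR2HSV)
for nm,(x0,y0,x1,y1),m,z in[("tray",(185,195,240,295),hsv[...,2]<75,.014),("stage",(320,205,400,295),hsv[...,2]<75,.026)]:
    k=np.zeros(m.shape,np.uint8);k[y0:y1,x0:x1]=m[y0:y1,x0:x1]
    c=max(cv2.findContours(cv2.morphologyEx(k,cv2.MORPH_CLOSE,np.ones((5,5))),0,2)[0],key=cv2.contourArea)
    P=ray(f,c[:,0],z)[:,:2].astype(np.float32)*1000
    print(nm,cv2.minAreaRect(P),cv2.boundingRect(c))
E
```

```text
tray ((472.3878173828125, 221.85122680664062), (68.10094451904297, 208.71388244628906), 79.75714111328125) (193, 205, 40, 77)
stage ((454.7767639160156, -181.91278076171875), (145.39610290527344, 158.4138946533203), 81.35094451904297) (329, 220, 60, 64)
```

View pics/crop0.png

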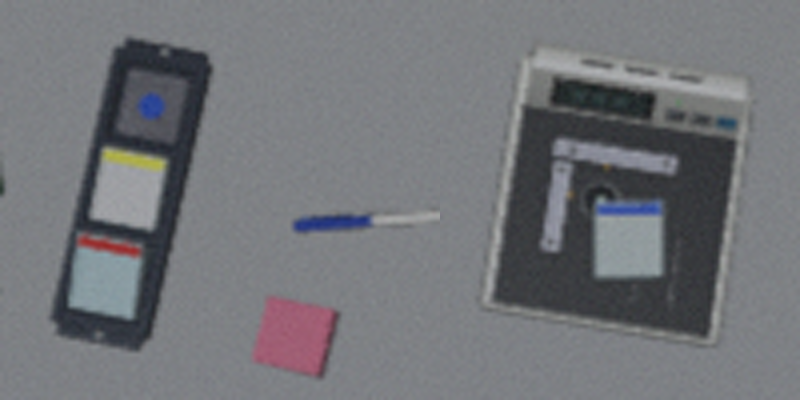

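The crop confirms it: red stripe at (110,245) and yellow at (133,158) in the tray, with the blue dot at (152,105) in the empty recess, all thick ends up the image. The blue prism is on the stage at (630,240) with its stripe to the rear. Pink at (295,335) is solid-coloured, a look-alike. Moving over the tester for a close look.

```bash
python3 -m crank '{"travel":[[2.3,4,0],[4.6,8,0],[6.9,12,1],[9.2,16,1],[11.5,20,1]],"turn":[[0,0,-3],[0,0,-6],[0,0,-9],[0,0,-12],[0,0,-15]],"gripper":[0,0,0,0,0]}' 40
python3 -m crank '{"travel":[[2.3,4,0],[4.6,8,0],[6.9,12,0],[9.2,16,0],[11.5,19,0]],"turn":[[0,0,-3],[0,0,-6],[0,0,-6],[0,0,-6],[0,0,-6]],"gripper":[0,0,0,0,0]}'
python3 - <<'E'
from h import *
f=cam("wrist","w1");o=bot.observe();print(o["position"],o["tool_rot"],o["clock"])
E=f["extrinsics"];print(f["fx"],-E[:3,:3].T@E[:3,3],E[:3,:3].round(2))
E
```

```text
clock: 0.6
position: [0.3138, -0.391, 0.2414]
tool_rot: [3.141, -0.0, 0.059]
force: [1.4, -0.3, 0.4]
grip_width: 0.0857
finger_force: 0.0
clock: 1.1
position: [0.4288, -0.2002, 0.2414]
tool_rot: [-3.141, 0.0, -0.042]
force: [0.6, -1.4, 0.2]
grip_width: 0.0857
finger_force: 0.0
[ 0.43243881 -0.19577219  0.24138628] [-3.13957071e+00 -1.60721025e-03 -3.75199534e-02] 1.15
372.06189852929646 [ 0.5123062  -0.20284879  0.38384123] [[-0.04 -1.   -0.  ]
 [-0.94  0.04  0.33]
 [-0.33  0.02 -0.95]]
```

View pics/w1.png

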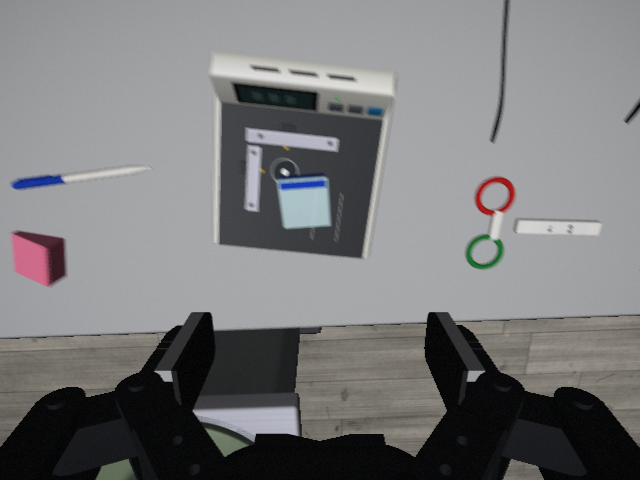

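The wrist view shows the tester (210-395, 55-255), fences at (292,140) and (253,178), the blue prism at (304,203) with its stripe at (303,183), and the fingers at the bottom. Now measuring these.

```bash
cat >> h.py <<'E'
def quad(mask):
    "4 corners of the biggest blob (hull simplified), and its contour"
    c=max(cv2.findContours(mask.astype(np.uint8),0,cv2.CHAIN_APPROX_NONE)[0],key=cv2.contourArea)
    h=cv2.convexHull(c)
    return cv2.approxPolyN(h,4)[0] if hasattr(cv2,"approxPolyN") else cv2.boxPoints(cv2.minAreaRect(h)),c
def region(shape,x0,y0,x1,y1):
    m=np.zeros(shape[:2],bool);m[y0:y1,x0:x1]=1;return m
E
python3 - <<'E'
from h import *
f=cam("wrist","w2");im=f["pixels"][:,:,::-1];hsv=cv2.cvtColor(im,cv2.COLOR_BGR2HSV);H,S,V=[hsv[...,i].astype(int) for i in range(3)]
o=bot.observe();print(o["position"],o["tool_rot"])
print("px prism",hsv[210,305],"fence",hsv[141,290],"stage",hsv[230,240],"stripe",hsv[184,302])
pr=region(im.shape,268,170,340,235)&((V>120)|((S>120)&(V>90)))
q,c=quad(pr);print(q.tolist(),cv2.contourArea(c))
st=region(im.shape,268,170,340,235)&(S>120)&(H>100)&(H<130)
qs,cs=quad(st);print("stripe",qs.tolist(),(ray(f,qs,.048)*1000).round(1)[:,:2].tolist())
for z in(.026,.036,.048):print(z,(ray(f,q,z)*1000).round(1)[:,:2].tolist())
for nm,r in(("rear",(240,122,345,156)),("side",(240,140,265,215))):
    m=region(im.shape,*r)&(V>130)
    q,c=quad(m);P=ray(f,c[:,0],.0325)[:,:2].astype(np.float32)*1000
    print(nm,q.tolist(),cv2.minAreaRect(P),(ray(f,q,.0325)*1000).round(1)[:,:2].tolist())
E
```

```text
[ 0.43082021 -0.1984416   0.24128082] [-3.14026439e+00 -9.24309441e-04 -3.74096582e-02]
px prism [ 95  33 198] fence [118  20 196] stage [113  14  72] stripe [ 99  44 139]
[[290, 232], [280, 180], [334, 181], [337, 235]] 2297.5
stripe [[332, 192], [288, 195], [286, 188], [332, 185]] [[445.0, -206.1], [443.8, -165.6], [450.3, -164.2], [451.5, -206.3]]
0.026 [[401.0, -163.0], [454.1, -156.7], [451.1, -208.8], [396.0, -210.4]]
0.036 [[404.2, -164.0], [455.8, -157.9], [452.9, -208.5], [399.4, -210.1]]
0.048 [[408.1, -165.2], [457.8, -159.3], [455.1, -208.2], [403.4, -209.7]]
rear [[344, 143], [344, 155], [253, 153], [255, 134]] ((485.23663330078125, -177.67013549804688), (83.47425079345703, 14.498296737670898), 81.6501693725586) [[486.9, -218.7], [476.1, -218.5], [481.2, -134.3], [498.0, -137.8]]
side [[264, 151], [264, 214], [252, 214], [256, 151]] ((452.6838684082031, -136.67433166503906), (10.743757247924805, 60.69870376586914), 85.0234375) [[482.6, -144.7], [422.5, -139.4], [423.0, -127.7], [482.9, -137.3]]
```

```bash
python3 - <<'E'
from h import *
f=load("w2");im=f["pixels"][:,:,::-1];hsv=cv2.cvtColor(im,cv2.COLOR_BGR2HSV);H,S,V=[hsv[...,i].astype(int) for i in range(3)]
m=region(im.shape,232,115,365,245)&((V>125)|((S>110)&(H>100)&(H<130)))
n,l,s,c=cv2.connectedComponentsWithStats(m.astype(np.uint8),connectivity=4)
for i in range(1,n):
    if s[i,4]>60:
        q,cc=quad(l==i)
        print(s[i].tolist(),q.tolist())
        for z in(.0325,.036):
            r=cv2.minAreaRect(ray(f,cc[:,0],z)[:,:2].astype(np.float32)*1000);print("  ",z,np.round(r[0],1),np.round(r[1],1),round(r[2],2))
w=cv2.resize(im[110:250,225:385],None,fx=4.5,fy=4,interpolation=cv2.INTER_CUBIC);cv2.imwrite("pics/crop2.png",cv2.resize(im[110:250,225:385],None,fx=4,fy=4,interpolation=cv2.INTER_CUBIC))
E
```

```text
[254, 134, 92, 23, 1180] [[345, 144], [344, 156], [253, 152], [255, 133]]
   0.0325 [ 485.3 -177.6] [83.6 14.5] 81.51
   0.036 [ 485.6 -177.8] [82.7 14.4] 81.51
[253, 151, 18, 65, 792] [[274, 153], [264, 216], [252, 214], [256, 150]]
   0.0325 [ 451.9 -139.8] [14.7 61.4] 81.38
   0.036 [ 452.6 -140.4] [14.5 60.8] 81.38
[282, 174, 55, 61, 2545] [[334, 179], [337, 235], [290, 232], [280, 172]]
   0.0325 [ 430.3 -184.5] [61.  49.9] 1.25
   0.036 [ 431.1 -184.6] [60.4 49.4] 1.25
```

View pics/crop2.png

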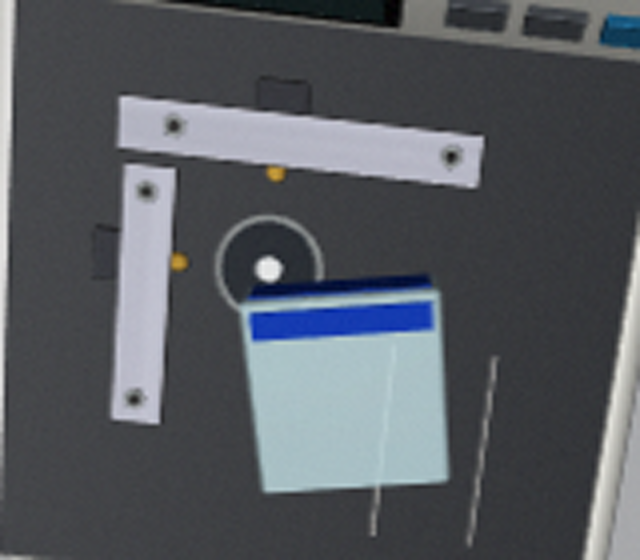

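The crop shows the blue top-face corners at (241,305), (440,290), (264,493) and (448,480). The rear fence front edge runs (118,149)-(478,188), the side fence left edge (122,165)-(110,418), and the brass pins are at (275,173) and (179,261).

```bash
python3 - <<'E'
from h import *
f=load("w2");o=bot.observe();print(o["position"],o["tool_rot"])
p=lambda u:np.array([225+u[0]/4,110+u[1]/4])-[.375,.375]
g=lambda u,z:ray(f,[p(u)],z)[0,:2]*1000
a=g((241,305),.048),g((440,290),.048),g((264,493),.036),g((448,480),.036)
print(np.round(a,1),"centre",np.mean(a,0).round(1))
for i,j in((0,1),(2,3),(0,2),(1,3)): d=a[i]-a[j];print(np.hypot(*d).round(1),np.degrees(np.arctan2(d[1],d[0])).round(1))
r=g((118,149),.0325),g((478,188),.0325);s=g((122,165),.0325),g((110,418),.0325)
for q in(r,s): d=q[0]-q[1];print(np.round(q,1),np.hypot(*d).round(1),np.degrees(np.arctan2(d[1],d[0])).round(2))
print("pins",g((275,173),.0292),g((179,261),.0292))
d=r[0]-r[1];th=np.arctan2(d[1],d[0])-np.pi/2;X=np.array([np.cos(th),np.sin(th)]);Y=np.array([-X[1],X[0]])
xf=np.mean(r,0)@X; yf=np.mean(s,0)@Y-12
O=X*(xf-20)+Y*(yf-35);print("tester yaw",np.degrees(th),"origin",O,"seat",O-5*X+12*Y)
# tray from the top view
ft=load("top0")
for nm,u in(("dot",(152,105)),):print(nm,ray(ft,[[180+u[0]/4-.375,195+u[1]/4-.375]],.008)[0]*1000)
E
```

```text
[ 0.43082021 -0.1984416   0.24128082] [-3.14026439e+00 -9.24309441e-04 -3.74096582e-02]
[[ 452.3 -163.3]
 [ 454.  -208.7]
 [ 403.3 -164.6]
 [ 404.9 -209.9]] centre [ 428.6 -186.6]
45.4 92.2
45.3 92.1
49.0 1.4
49.1 1.3
[[ 486.6 -135.9]
 [ 474.6 -218.6]] 83.6 81.74
[[ 483.  -136.5]
 [ 422.8 -127.8]] 60.8 -8.18
pins [ 479.51431191 -171.4664803 ] [ 459.88328087 -147.35379984]
tester yaw -8.258500692492532 origin [ 459.93808306 -180.65981206] seat [ 456.71360603 -168.06605377]
dot [534.29618795 212.84312598   8.        ]
```

```bash
python3 - <<'E'
from h import *
from scipy.spatial.transform import Rotation as Ro
f=load("w2");im=f["pixels"][:,:,::-1]
E=f["extrinsics"];R=E[:3,:3];c=-R.T@E[:3,3]
T=Ro.from_euler("xyz",[-3.14026,-.00092,-.0374]).as_matrix();p=np.array([.43082,-.19844,.24128])
print("cam in tool mm",(T.T@(c-p)*1000).round(1))
for uv in((212,313),(427,313),(188,313),(451,313),(157,373),(483,373)):
    d=T.T@R.T@np.array([(uv[0]-f["cx"])/f["fx"],(uv[1]-f["cy"])/f["fy"],1]);o=T.T@(c-p)
    s=42.85e-3*np.sign(d[1]); t=(s-o[1])/d[1];print(uv,((o+t*d)*1000).round(1))
# scene view: fingertip sizes
cv2.imwrite("pics/crop3.png",cv2.resize(im[300:400,140:500],None,fx=2.2,fy=2.2))
E
```

```text
cam in tool mm [  84.9   -3.6 -142.7]
(212, 313) [ 15.4 -42.8 -23.7]
(427, 313) [ 1.7 42.8 -0.3]
(188, 313) [ 28.  -42.8 -45.4]
(451, 313) [ 16.9  42.9 -26.4]
(157, 373) [ 25.2 -42.8 -68.6]
(483, 373) [ 14.1  42.8 -54.8]
```

View pics/crop3.png

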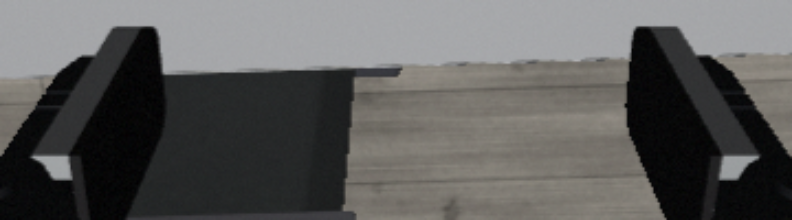

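```bash
python3 -m crank '{"travel":[[-0.1,0.6,-4],[-0.2,1.2,-8],[-0.2,1.2,-12],[-0.2,1.2,-14],[-0.2,1.2,-14]],"turn":[[0,0,2],[0,0,3.9],[0,0,3.9],[0,0,3.9],[0,0,3.9]],"gripper":[0,0,0,0,0]}' 40
python3 - <<'E'
from h import *
f=cam("wrist","w3");o=bot.observe();print(o["position"],o["tool_rot"],o["clock"])
f=cam("wrist","w3");o=bot.observe();print(o["position"],o["tool_rot"],o["clock"])
im=f["pixels"][:,:,::-1];print(proj(f,[[.4523,-.1633,.048],[.454,-.2087,.048],[.4033,-.1646,.036],[.4049,-.2099,.036]]).round(1).tolist())
E
```

```text
clock: 1.7
position: [0.4246, -0.1904, 0.0991]
tool_rot: [-3.14, 0.004, 0.024]
force: [0.0, -0.3, 0.8]
grip_width: 0.0855
finger_force: 0.0
[ 0.42548645 -0.19072269  0.10067588] [-3.14078814e+00  2.35366849e-03  2.41857063e-02] 1.75
[ 0.42619972 -0.19097662  0.10170568] [-3.14152009e+00  4.26603380e-04  2.40014585e-02] 1.8
[[272.5, 218.9], [355.9, 217.7], [278.4, 289.7], [351.7, 288.9]]
```

View pics/w3.png

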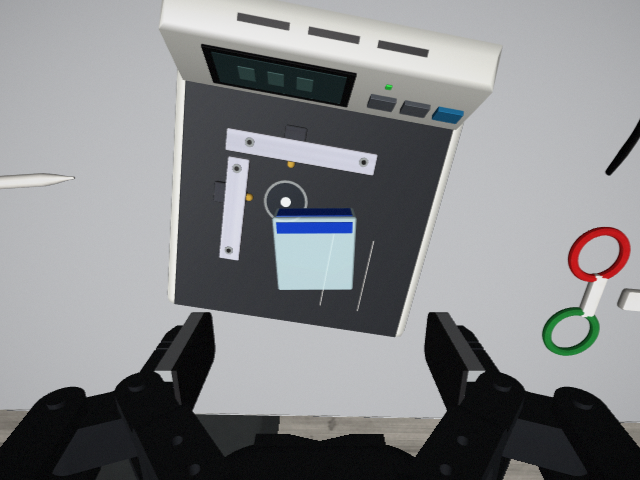

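The projected prism corners match the picture, (273,218) to (352,289), within 1 px. Now descending and gripping.

```bash
python3 -m crank '{"travel":[[0.2,0.4,-3],[0.2,0.4,-5],[0.2,0.4,-6.9],[0.2,0.4,-6.9],[0.2,0.4,-6.9]],"turn":[[0,0,0.4],[0,0,0.4],[0,0,0.4],[0,0,0.4],[0,0,0.4]],"gripper":[0,0,0,0,0]}'
python3 -m crank '{"travel":[[0,0,0],[0,0,0],[0,0,0],[0,0,0],[0,0,0]],"turn":[[0,0,0],[0,0,0],[0,0,0],[0,0,0],[0,0,0]],"gripper":[0.2,0.4,0.6,0.8,0.8]}' 30
```

```text
clock: 2.3
position: [0.4288, -0.1871, 0.0336]
tool_rot: [3.141, -0.001, 0.031]
force: [0.1, -0.1, -0.1]
grip_width: 0.0858
finger_force: 0.0
clock: 2.8
position: [0.4286, -0.187, 0.033]
tool_rot: [3.141, -0.001, 0.031]
force: [-2.1, 0.1, 12.2]
grip_width: 0.045
finger_force: 31.0
```

```bash
python3 -m crank '{"travel":[[0,0,1],[0,0,4],[0,0,8],[0.2,3,12],[0.6,7,15]],"turn":[[0,0,0],[0,0,0],[0,0,0],[0,0,-1],[0,0,-2]],"gripper":[0.8,0.8,0.8,0.8,0.8]}'
python3 -m crank '{"travel":[[0.4,4.5,0],[0.8,9,0],[1.2,13.5,0],[1.6,18,0],[2,22.5,0]],"turn":[[0,0,-2],[0,0,-4],[0,0,-6],[0,0,-8],[0,0,-10]],"gripper":[0.8,0.8,0.8,0.8,0.8]}'
python3 -m crank '{"travel":[[0.2,4,0],[0.4,8,0],[0.4,11,0],[0.4,11.5,0],[0.4,11.5,0]],"turn":[[0,0,0],[0,0,0],[0,0,0],[0,0,0],[0,0,0]],"gripper":[0.8,0.8,0.8,0.8,0.8]}'
python3 - <<'E'
from h import *
for i in range(4):f=cam("wrist","w4")
o=bot.observe();print(o["position"],o["tool_rot"],o["clock"])
E
```

```text
clock: 3.3
position: [0.4341, -0.1174, 0.1851]
tool_rot: [3.141, -0.002, -0.008]
force: [0.7, 1.6, -0.8]
grip_width: 0.0447
finger_force: 31.3
clock: 3.8
position: [0.4539, 0.1099, 0.183]
tool_rot: [-3.141, -0.001, -0.18]
force: [0.3, -0.3, 0.4]
grip_width: 0.045
finger_force: 31.3
clock: 4.3
position: [0.4579, 0.2237, 0.1826]
tool_rot: [-3.142, 0.0, -0.176]
force: [0.2, -0.3, -1.0]
grip_width: 0.045
finger_force: 31.3
[0.45841976 0.22181926 0.18242422] [ 3.14122030e+00 -2.42418386e-04 -1.79770834e-01] 4.5
```

View pics/w4.png

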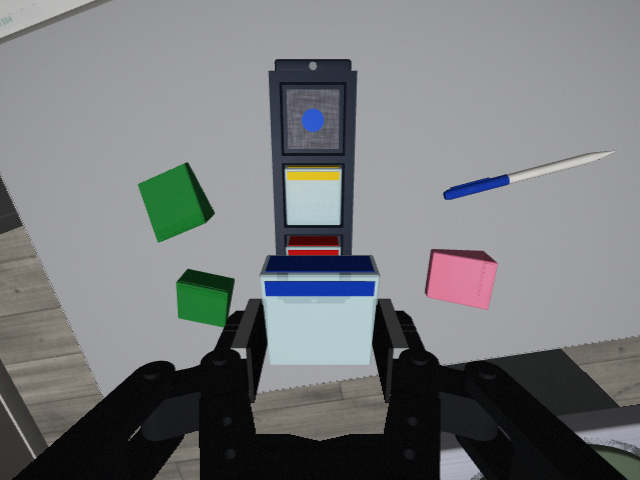

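The wrist view shows the blue prism held square at (320,320), the empty recess (281-346, 82-154) with its dot at (312,120), yellow at (313,195), red at (313,250), and the tray edges at about x=270 and 354.

```bash
python3 - <<'E'
from h import *
from scipy.spatial.transform import Rotation as Ro
f=load("w4");im=f["pixels"][:,:,::-1];hsv=cv2.cvtColor(im,cv2.COLOR_BGR2HSV);H,S,V=[hsv[...,i].astype(int) for i in range(3)]
m=region(im.shape,285,95,340,145)&(S>120)&(H>100)&(H<130)
n,l,s,c=cv2.connectedComponentsWithStats(m.astype(np.uint8));i=1+s[1:,4].argmax();print("dot",c[i],s[i],ray(f,[c[i]],.008)[0]*1000)
dark=region(im.shape,255,75,370,225)&(V<95)
L=[];Rr=[]
for v in range(78,225,3):
    u=np.where(dark[v])[0]; L.append((u.min()-.5,v));Rr.append((u.max()+.5,v))
for e in(L,Rr):
    P=ray(f,e,.014)[:,:2].astype(np.float32)*1000;vx,vy,x,y=cv2.fitLine(P,cv2.DIST_HUBER,0,.01,.01).ravel();vx,vy=(vx,vy) if vx>0 else(-vx,-vy);print("edge",np.degrees(np.arctan2(vy,vx)),x,y)
def comp(mm):
    n,l,s,c=cv2.connectedComponentsWithStats(mm.astype(np.uint8));i=1+s[1:,4].argmax();return c[i],s[i]
print("yellow",comp(region(im.shape,275,160,350,190)&(S>150)&(H>15)&(H<40)))
st=comp(region(im.shape,255,270,390,300)&(S>120)&(H>100)&(H<130));print("held stripe",st)
o=bot.observe();T=Ro.from_euler("xyz",o["tool_rot"]).as_matrix();p=o["position"]
E=f["extrinsics"];R=E[:3,:3];cw=-R.T@E[:3,3];print("cam in tool",T.T@(cw-p)*1000)
# depth by 46 mm width: thin-end top edge and thick-end top edge
for a,b in(((267,364),(371,364)),((262,276),(379,276))):
    zc=.046*f["fx"]/(b[0]-a[0]);uv=(np.array(a)+b)/2
    w=R.T@(zc*np.array([(uv[0]-f["cx"])/f["fx"],(uv[1]-f["cy"])/f["fy"],1]))+cw;print("in tool",T.T@(w-p)*1000)
E
```

```text
dot [312.44444444 119.83816425] [302 109  22  23 414] [534.24423022 214.80008534   8.        ]
edge -10.211676 516.06274 252.0608
edge -10.628029 513.1262 184.13107
yellow (array([312.81021898, 175.48175182]), array([287, 172,  52,   8, 411], dtype=int32))
held stripe (array([319.12117503, 288.00856793]), array([ 264,  281,  111,   15, 1634], dtype=int32))
cam in tool [  83.31213323   -0.81275216 -142.51275044]
in tool [-22.86034679  -1.1890142   -5.06560771]
in tool [21.64117479 -0.53844359 -9.04904906]
```

```bash
python3 -m crank '{"travel":[[3,-0.3,-1],[6,-0.6,-4],[7.6,-0.7,-8],[7.6,-0.7,-12],[7.6,-0.7,-13.5]],"turn":[[0,0,0],[0,0,0],[0,0,0],[0,0,0],[0,0,0]],"gripper":[0.8,0.8,0.8,0.8,0.8]}'
python3 -m crank '{"travel":[[0,0,0],[0,0,0],[0,0,0],[0,0,0],[0,0,0]],"turn":[[0,0,0],[0,0,0],[0,0,0],[0,0,0],[0,0,0]],"gripper":[0.8,0.8,0.8,0.8,0.8]}'
```

```text
clock: 5.0
position: [0.5329, 0.2142, 0.044]
tool_rot: [3.139, 0.004, -0.18]
force: [-0.6, 0.3, 1.3]
grip_width: 0.0451
finger_force: 31.3
clock: 5.5
position: [0.5346, 0.2164, 0.0482]
tool_rot: [-3.141, -0.001, -0.178]
force: [-0.1, 0.4, -0.4]
grip_width: 0.045
finger_force: 31.3
```

```bash
python3 -m crank '{"travel":[[0,-0.15,-1],[0,-0.15,-1.8],[0,-0.15,-2.3],[0,-0.15,-2.6],[0,-0.15,-2.6]],"turn":[[0,0,-0.2],[0,0,-0.2],[0,0,-0.2],[0,0,-0.2],[0,0,-0.2]],"gripper":[0.8,0.8,0.8,0.8,0.8]}'
python3 -m crank '{"travel":[[0,0,-0.2],[0,0,-0.4],[0,0,-0.6],[0,0,-0.6],[0,0,-0.6]],"turn":[[0,0,0],[0,0,0],[0,0,0],[0,0,0],[0,0,0]],"gripper":[0.8,0.8,0.8,0.8,0.8]}'
```

```text
clock: 6.0
position: [0.5339, 0.2146, 0.0205]
tool_rot: [3.141, 0.001, -0.182]
force: [0.5, -0.1, -1.2]
grip_width: 0.0451
finger_force: 31.3
clock: 6.5
position: [0.5343, 0.2146, 0.0152]
tool_rot: [-3.141, -0.0, -0.182]
force: [-0.3, 0.2, -0.2]
grip_width: 0.0452
finger_force: 31.4
```

```bash
python3 -m crank '{"travel":[[0,0,-0.1],[0,0,-0.1],[0,0,-0.1],[0,0,-0.1],[0,0,-0.1]],"turn":[[0,0,0],[0,0,0],[0,0,0],[0,0,0],[0,0,0]],"gripper":[0.8,0.6,0.4,0.2,0]}'
python3 -m crank '{"travel":[[0,0,0],[0,0,1],[-1,0.1,4],[-5,0.7,8],[-9,1.5,12]],"turn":[[0,0,0],[0,0,0],[0,0,0],[0,0,0],[0,0,0]],"gripper":[0,0,0,0,0]}'
python3 -m crank '{"travel":[[-4,0.7,1],[-7,1.2,1],[-9,1.6,1],[-9,1.6,1],[-9,1.6,1]],"turn":[[0,0,0],[0,0,0],[0,0,0],[0,0,0],[0,0,0]],"gripper":[0,0,0,0,0]}'
python3 - <<'E'
from h import *
for i in range(3):f=cam("wrist","w5")
o=bot.observe();print(o["position"],o["tool_rot"],o["clock"])
E
```

```text
clock: 7.0
position: [0.5342, 0.2146, 0.0141]
tool_rot: [3.142, 0.0, -0.182]
force: [-0.1, 0.8, -0.3]
grip_width: 0.0777
finger_force: 0.0
clock: 7.5
position: [0.453, 0.2274, 0.1257]
tool_rot: [3.142, 0.0, -0.183]
force: [-0.2, 0.7, 0.8]
grip_width: 0.0854
finger_force: 0.0
clock: 8.0
position: [0.3642, 0.2442, 0.135]
tool_rot: [-3.141, -0.001, -0.18]
force: [1.1, 1.0, -0.4]
grip_width: 0.0853
finger_force: 0.0
[0.36483504 0.24352147 0.13444751] [-3.14133037e+00 -2.29109888e-04 -1.82730154e-01] 8.15
```

View pics/w5.png

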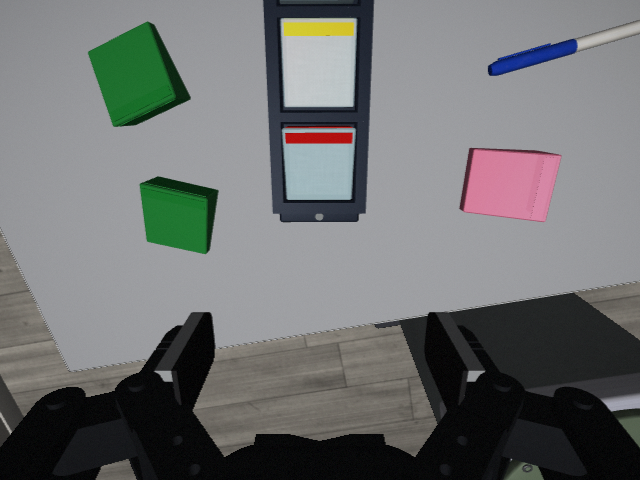

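The view shows red in the near recess: stripe at (319,138), thin edge at row 201, columns 286-355. Yellow is next to it. The greens at (180,215) and (135,75) and the pink at (510,185) are clear of the fingers' path.

```bash
python3 -m crank '{"travel":[[2,-0.3,-2],[4,-0.6,-5],[4.7,-0.6,-7],[4.7,-0.6,-7],[4.7,-0.6,-7]],"turn":[[0,0,0],[0,0,0],[0,0,0],[0,0,0],[0,0,0]],"gripper":[0,0,0,0,0]}'
python3 - <<'E'
from h import *
for i in range(4):f=cam("wrist","w6")
o=bot.observe();print(o["position"],o["tool_rot"],o["clock"])
im=f["pixels"][:,:,::-1];hsv=cv2.cvtColor(im,cv2.COLOR_BGR2HSV);H,S,V=[hsv[...,i].astype(int) for i in range(3)]
def comp(mm):
    n,l,s,c=cv2.connectedComponentsWithStats(mm.astype(np.uint8));i=1+s[1:,4].argmax();return c[i],s[i],l==i
for nm,m,z in(("blue",(H>100)&(H<130),.0285),("yellow",(H>20)&(H<40),.025),("red",(H<8)|(H>174),.036)):
    r=region(im.shape,240,0,400,330)&m&(S>150)&(V>110);c,s,l=comp(r);q=ray(f,[c],z)[0]*1000
    P=ray(f,np.argwhere(l)[:,::-1],z)[:,:2].astype(np.float32)*1000
    print(nm,c.round(1),s,q.round(1),cv2.minAreaRect(P))
f5=load("w5")
print("thin",ray(f5,[[285.5,201.5],[355,201.5]],.018)*1000,"thick",ray(f5,[[281,128],[357,128]],.038)*1000)
E
```

```text
clock: 8.65
position: [0.411, 0.2373, 0.0645]
tool_rot: [3.141, 0.001, -0.183]
force: [-0.8, 0.5, 0.2]
grip_width: 0.0852
finger_force: 0.0
[0.41118389 0.23808306 0.06539   ] [-3.14043373e+00 -9.50246454e-04 -1.81369634e-01] 8.85Traceback (most recent call last):
  File "<stdin>", line 8, in <module>
  File "<stdin>", line 6, in comp
ValueError: attempt to get argmax of an empty sequence
```

View pics/w6.png

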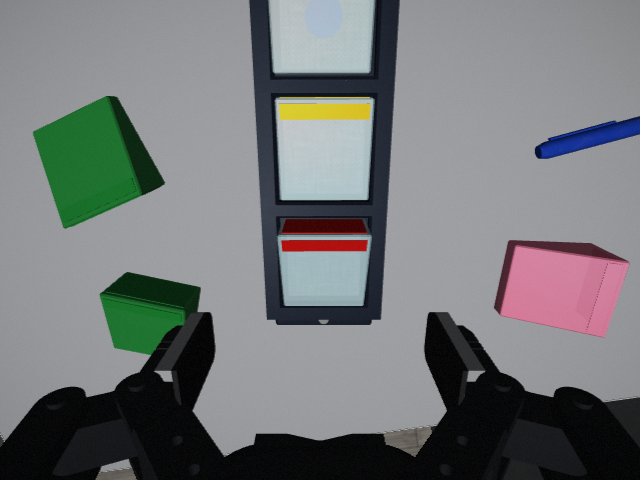

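Blue lies square in its recess (thin edge at row 74, columns 272-373). The red top corners are at (277,235), (371,235), (284,306) and (367,306).

```bash
python3 - <<'E'
from h import *
f=load("w6")
a=np.r_[ray(f,[[277,235],[371,235]],.038),ray(f,[[284,306],[367,306]],.018)][:,:2]*1000
print(a.round(1),a.mean(0))
for i,j in((0,1),(2,3),(0,2),(1,3)):
    d=a[i]-a[j];print(np.hypot(*d).round(1),np.degrees(np.arctan2(d[1],d[0])).round(1))
b=ray(f,[[272,74],[374,74]],.018)[:,:2]*1000;x=np.array([np.cos(.1815),-np.sin(.1815)]);print("blue centre",b.mean(0)+25*x)
E
```

```text
[[441.1 254.4]
 [433.  209.9]
 [392.2 263.4]
 [383.6 216.4]] [412.4549717  236.02576968]
45.3 79.6
47.8 79.6
49.8 -10.5
49.8 -7.6
blue centre [533.40294782 214.9424566 ]
```

```bash
python3 -m crank '{"travel":[[0.1,-0.1,-2],[0.1,-0.1,-4],[0.1,-0.1,-5],[0.1,-0.1,-5],[0.1,-0.1,-5]],"turn":[[0,0,0],[0,0,0],[0,0,0],[0,0,0],[0,0,0]],"gripper":[0,0,0,0,0]}' 40
python3 -m crank '{"travel":[[0,0,0],[0,0,0],[0,0,0],[0,0,0],[0,0,0]],"turn":[[0,0,0],[0,0,0],[0,0,0],[0,0,0],[0,0,0]],"gripper":[0.2,0.4,0.6,0.8,0.8]}'
```

```text
clock: 9.35
position: [0.4122, 0.2369, 0.015]
tool_rot: [-3.141, -0.0, -0.182]
force: [0.0, 0.3, 0.2]
grip_width: 0.0855
finger_force: 0.0
clock: 9.85
position: [0.4123, 0.2369, 0.0149]
tool_rot: [-3.141, -0.001, -0.182]
force: [-1.7, -0.9, 9.9]
grip_width: 0.0449
finger_force: 39.4
```

```bash
python3 -m crank '{"travel":[[0,0,1],[0,0,4],[0,0,8],[0,-2,11],[0.3,-6,12]],"turn":[[0,0,0],[0,0,0],[0,0,0],[0,0,1],[0,0,2]],"gripper":[0.8,0.8,0.8,0.8,0.8]}'
python3 -m crank '{"travel":[[0.4,-4.5,0],[0.8,-9,0],[1.2,-13.5,0],[1.6,-18,0],[2,-22.5,0]],"turn":[[0,0,0],[0,0,0],[0,0,0],[0,0,0],[0,0,0]],"gripper":[0.8,0.8,0.8,0.8,0.8]}'
python3 -m crank '{"travel":[[0.4,-4.5,0],[0.8,-9,0],[0.8,-12,0],[0.8,-12.8,0],[0.8,-12.8,0]],"turn":[[0,0,0],[0,0,0],[0,0,0],[0,0,0],[0,0,0]],"gripper":[0.8,0.8,0.8,0.8,0.8]}'
python3 - <<'E'
from h import *
for i in range(4):f=cam("wrist","w7")
o=bot.observe();print(o["position"],o["tool_rot"],o["clock"])
E
```

```text
clock: 10.35
position: [0.4158, 0.1787, 0.1376]
tool_rot: [-3.138, -0.004, -0.142]
force: [1.1, -1.7, -1.0]
grip_width: 0.045
finger_force: 42.0
clock: 10.85
position: [0.4349, -0.0501, 0.1352]
tool_rot: [-3.141, -0.001, -0.147]
force: [1.6, -0.1, -0.5]
grip_width: 0.0449
finger_force: 42.0
clock: 11.35
position: [0.4428, -0.1772, 0.1348]
tool_rot: [3.142, -0.0, -0.149]
force: [-0.1, 0.0, -1.5]
grip_width: 0.0447
finger_force: 41.9
[ 0.44320757 -0.17492116  0.13454324] [-3.14118036e+00 -3.20323025e-05 -1.44860600e-01] 11.55
```

View pics/w7.png

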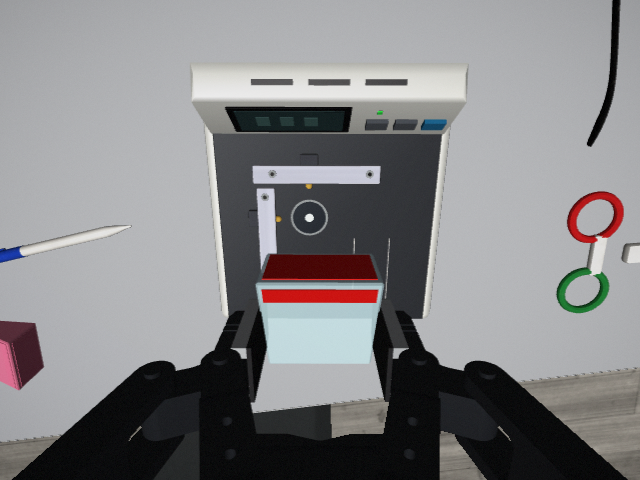

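Red is held square with its thick end to the rear. The rear fence front edge is level at row 183 (253-380), and the pins are at (309,186) and (278,219). I'll recheck the corner from this view and descend.

```bash
python3 - <<'E'
from h import *
f=load("w7")
r=ray(f,[[253,183.5],[380,183.5]],.0325)[:,:2]*1000;s=ray(f,[[257,189],[257.5,245]],.0325)[:,:2]*1000
d=r[0]-r[1];th=np.arctan2(d[1],d[0])-np.pi/2;X=np.array([np.cos(th),np.sin(th)]);Y=np.array([-X[1],X[0]])
O=X*(r.mean(0)@X-20)+Y*(s.mean(0)@Y-47);print(np.degrees(th),np.hypot(*d),s,"seat",O-5*X+12*Y)
E
python3 -m crank '{"travel":[[0,-0.1,-4],[0,-0.1,-7],[0,-0.1,-9],[0,-0.1,-9],[0,-0.1,-9]],"turn":[[0,0,0],[0,0,0],[0,0,0],[0,0,0],[0,0,0]],"gripper":[0.8,0.8,0.8,0.8,0.8]}'
python3 -m crank '{"travel":[[0,0,-0.4],[0,0,-0.8],[0,0,-0.9],[0,0,-0.9],[0,0,-0.9]],"turn":[[0,0,0],[0,0,0],[0,0,0],[0,0,0],[0,0,0]],"gripper":[0.8,0.8,0.8,0.8,0.8]}'
```

```text
-8.362986562743494 84.02980044908045 [[ 482.82686695 -137.5982802 ]
 [ 443.87659729 -130.02539715]] seat [ 456.77756772 -168.22156232]
clock: 12.05
position: [0.4432, -0.1766, 0.0448]
tool_rot: [-3.141, 0.0, -0.146]
force: [0.4, -0.0, -1.0]
grip_width: 0.0446
finger_force: 41.9
clock: 12.55
position: [0.4431, -0.1774, 0.0355]
tool_rot: [3.142, -0.0, -0.147]
force: [-0.1, -0.3, -1.1]
grip_width: 0.0447
finger_force: 41.9
```

```bash
python3 -m crank '{"travel":[[0,0,-0.1],[0,0,-0.2],[0,0,-0.25],[0,0,-0.25],[0,0,-0.25]],"turn":[[0,0,0],[0,0,0],[0,0,0],[0,0,0],[0,0,0]],"gripper":[0.8,0.8,0.8,0.8,0.8]}'
```

```text
clock: 13.05
position: [0.4431, -0.1773, 0.033]
tool_rot: [-3.142, -0.0, -0.147]
force: [-1.5, 0.1, 5.4]
grip_width: 0.0449
finger_force: 42.5
```

```bash
python3 -m crank '{"travel":[[0.3,0.1,0],[0.6,0.2,0],[0.9,0.3,0],[1.2,0.4,0],[1.2,0.4,0]],"turn":[[0,0,0],[0,0,0],[0,0,0],[0,0,0],[0,0,0]],"gripper":[0.8,0.8,0.8,0.8,0.8]}'
```

```text
clock: 13.55
position: [0.4551, -0.1733, 0.0329]
tool_rot: [3.142, 0.0, -0.147]
force: [-1.9, -0.6, 7.5]
grip_width: 0.0449
finger_force: 42.8
```

```bash
python3 -m crank '{"travel":[[0.1,0.2,0],[0.1,0.3,0],[0.15,0.4,0],[0.15,0.4,0],[0.15,0.4,0]],"turn":[[0,0,0],[0,0,0],[0,0,0],[0,0,0],[0,0,0]],"gripper":[0.8,0.8,0.8,0.8,0.8]}'
python3 -m crank '{"travel":[[0.05,0.05,0],[0.1,0.1,0],[0.1,0.1,0],[0.1,0.1,0],[0.1,0.1,0]],"turn":[[0,0,0],[0,0,0],[0,0,0],[0,0,0],[0,0,0]],"gripper":[0.8,0.8,0.8,0.8,0.8]}'
```

```text
clock: 14.05
position: [0.4561, -0.1698, 0.0329]
tool_rot: [3.141, 0.001, -0.147]
force: [-3.6, -5.1, 8.4]
grip_width: 0.0448
finger_force: 42.9
clock: 14.55
position: [0.4562, -0.1694, 0.0329]
tool_rot: [3.14, 0.002, -0.148]
force: [-8.8, -7.1, 14.0]
grip_width: 0.0447
finger_force: 43.4
```

```bash
python3 -m crank '{"travel":[[0.03,0.05,0.02],[0.05,0.1,0.02],[0.05,0.15,0.02],[0.05,0.15,0.02],[0.05,0.15,0.02]],"turn":[[0,0,0],[0,0,0],[0,0,0],[0,0,0],[0,0,0]],"gripper":[0.8,0.8,0.8,0.8,0.8]}'
```

```text
clock: 15.05
position: [0.4562, -0.1693, 0.033]
tool_rot: [3.139, 0.002, -0.149]
force: [-10.7, -16.3, 8.2]
grip_width: 0.0449
finger_force: 42.8
```

```bash
python3 -m crank '{"travel":[[0.05,-0.01,0],[0.1,-0.01,0],[0.12,-0.02,0],[0.12,-0.02,0],[0.12,-0.02,0]],"turn":[[0,0,0],[0,0,0],[0,0,0],[0,0,0],[0,0,0]],"gripper":[0.8,0.8,0.8,0.8,0.8]}'
python3 - <<'E'
from h import *
f=cam("wrist","w8");im=f["pixels"][:,:,::-1]
cv2.imwrite("pics/crop8.png",cv2.resize(im[150:370,190:460],None,fx=2.7,fy=2.7,interpolation=cv2.INTER_CUBIC))
E
```

```text
clock: 15.55
position: [0.4562, -0.1692, 0.033]
tool_rot: [3.139, 0.005, -0.149]
force: [-17.2, -14.8, 14.6]
grip_width: 0.0448
finger_force: 43.7
```

View pics/crop8.png

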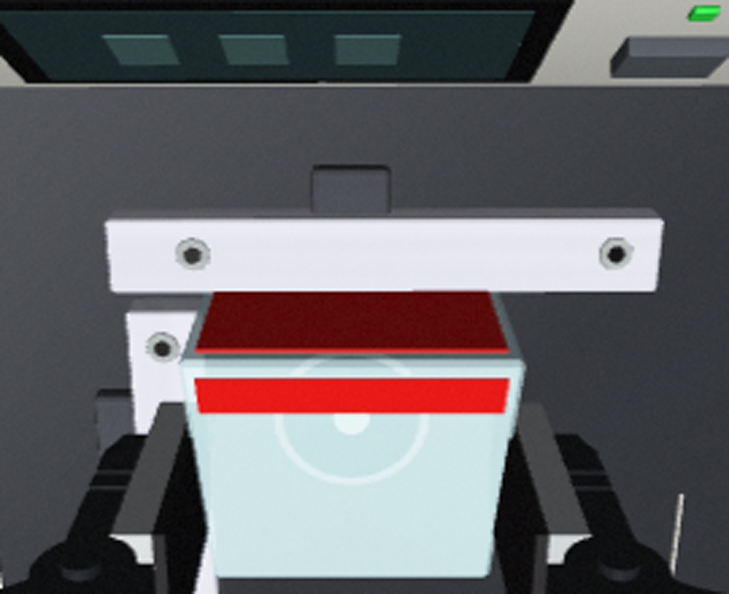

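Red is flush against the rear fence (row 292), square to it, with no pin showing, so I'll hold and check that the forces stay steady. I have viewed more than the 10 pictures allowed, so no more views.

```bash
python3 -m crank '{"travel":[[0,0,0],[0,0,0],[0,0,0],[0,0,0],[0,0,0]],"turn":[[0,0,0],[0,0,0],[0,0,0],[0,0,0],[0,0,0]],"gripper":[0.8,0.8,0.8,0.8,0.8]}' && python3 -c "
from workcell import bot
print(bot.job_done())"
```

```text
clock: 16.1
position: [0.4562, -0.1692, 0.033]
tool_rot: [3.139, 0.005, -0.149]
force: [-17.4, -15.8, 14.9]
grip_width: 0.0448
finger_force: 43.7
the job is handed in; nothing more can be done
None
```

I handed the job in at 16.1 s with no verdict returned: blue is released within about 1 mm of its home, and red is held against both fences at about 15 N (rear) and 17 N (side), with pin depth judged from the forces and a last view showing no rear pin (side pin hidden), but I viewed 12 pictures against the limit of 10.

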